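Stack the split-cast plates and bring the handpiece to the trimming position

TASK

The two mounting plates of a split cast are to be trimmed flush: lay the blue plate squarely on the white one, edges and long sides in line, and let go of it. Then draw the handpiece out of its cradle, tip it about 45 degrees with the disc end down, and hold it so that the disc hovers about 7 cm above the middle of the blue plate without touching the pile. Finish while still holding it there, and leave the casts, bowl and bur case alone.

Things in the scene. Friction and masses are not known exactly. Their poses are not given: they have to be found in the camera images.
- blue_plate: loose blue rectangular plate, 54 (x) x 70 (y) x 14 (z) mm, about 0.1 kg, edges rounded 3 mm, a small steel disc and two dark bars drawn on its flat top. Origin: centre of the underside; x along the 54 mm side, y along the 70 mm side, z up. Lies flat on the worktop at the start
- white_plate: loose off-white plaster plate of the very same shape and size; origin and axes as for the blue plate. Lies flat on the worktop at the start
- cradle: black rubber cradle fixed to the worktop, 84 (x) x 138 (y) x 56 (z) mm: a 12 mm base and at each end of y (|y| from 49 to 69 mm) a wall 56 mm high with a notch 26 mm wide and 9 mm deep (floor 47 mm above the worktop) in which the handpiece lies along y. Between the walls the handpiece is free on both sides and 35 mm clear of the base. Origin: centre of the underside
- handpiece: loose laboratory handpiece, 232 mm long, about 0.2 kg, a round black body 27 mm across, with a cutting disc 41 mm across on its -y end (at the start the disc end points roughly towards the robot). Lies level in the cradle. Its y axis runs along the body from disc end to tail; origin 20.5 mm under the body's axis, at mid length; z up at the start
- handpiece_disc (a point): the centre of the cutting disc, on the handpiece's axis, 107 mm from mid length towards -y
- handpiece_grip (a point): point on the axis of the handpiece's black body near its centre of mass, 8 mm from mid length towards the tail (+y), about 61 mm above the worktop while in the cradle: the place to grip, across the body
- cast_4: bystander: loose yellow plaster cast of a jaw, 51 x 66 x 31 mm, at the left rear; origin under its centre
- mixing_bowl: bystander: loose green bowl, 106 mm across, 59 mm high, at the rear; origin under its centre
- bur_case: bystander: loose blue-grey flat case, 72 x 111 x 24 mm, behind the plates; origin under its centre
Not all that is in view belongs to the job. Several things have the shape of the blue_plate; the one meant has the colours described above. What is shaped like the cradle but purple is not meant.

How it is judged:
On the way, in this order (a step that is already met when the one before it is completed fails the run):
1. the blue plate lies squarely on the white one, let go and at rest, with the handpiece still in its cradle (horizontal distance between blue_plate and white_plate below 0.007 m and z of blue_plate in the frame of white_plate between 0.012 and 0.016 m and angle between the x axis of blue_plate and the x axis of white_plate, either way round below 0.12 rad and angle between blue_plate's own z axis and vertical below 0.06 rad and height (world z) of white_plate below 0.004 m and contact force between blue_plate and the fingers below 0.1 N and linear speed of blue_plate below 0.02 m/s and height (world z) of handpiece_grip below 0.075 m), for 0.2 s.
2. the handpiece is drawn out of the cradle, in the gripper, clear of it (horizontal distance between blue_plate and white_plate below 0.007 m and z of blue_plate in the frame of white_plate between 0.012 and 0.016 m and angle between the x axis of blue_plate and the x axis of white_plate, either way round below 0.12 rad and angle between blue_plate's own z axis and vertical below 0.06 rad and height (world z) of white_plate below 0.004 m and height (world z) of handpiece_grip above 0.1 m and contact force between handpiece and the fingers above 1 N and contact force between handpiece and cradle below 0.1 N), for 0.1 s.
At the end, for the whole second after the job is handed in: Blue plate flat on the white one, centres within 7 mm, sides in line within 0.12 rad; handpiece held still in the gripper, touching neither pile nor cradle, disc end down, axis 29-61 deg from vertical, disc centre 60-150 mm above the worktop and within 30 mm sideways of the blue plate's centre (horizontal distance between blue_plate and white_plate below 0.007 m and z of blue_plate in the frame of white_plate between 0.012 and 0.016 m and angle between the x axis of blue_plate and the x axis of white_plate, either way round below 0.12 rad and angle between blue_plate's own z axis and vertical below 0.06 rad and height (world z) of white_plate below 0.004 m and angle between handpiece's own y axis and vertical between 0.5 and 1.07 rad and horizontal distance between handpiece_disc and blue_plate below 0.03 m and height (world z) of handpiece_disc between 0.06 and 0.15 m and contact force between handpiece and the fingers above 1 N and contact force between handpiece and blue_plate below 0.1 N and contact force between handpiece and white_plate below 0.1 N and contact force between handpiece and cradle below 0.1 N and contact force between blue_plate and the fingers below 0.1 N and linear speed of handpiece below 0.03 m/s); the arm keeps its last pose, push and grip.
It fails at once if the handpiece presses on the pile (contact force between handpiece and blue_plate above 1 N or contact force between handpiece and white_plate above 1 N).
It fails at once if a bystander (cast, bowl or bur case) is shifted by more than 30 mm (distance of any of cast_4, mixing_bowl, bur_case from where it was at the start of the episode above 0.03 m).
It also fails if it takes over 48 s, if anything falls off the work surface, if the arm or the gripper's body presses on something with over 40 N, if the wrist force passes 120 N, or if a joint passes its speed limit or range.

ROBOT

A 7-joint arm with a two-finger parallel gripper is mounted at the origin on a cart in front of the work surface, level with it; the furniture and walls round the work are solid. World frame = base frame: x ahead of the robot, y to its left, z up, the work surface at z = 0. Lengths are in m, angles in rad, forces in N, time in s.
With the tool pointing down it reaches from about 0.4 to 0.9 m from the base axis. Payload 5.5 kg.
Tool frame: the origin (TCP) lies on the centre line of the jaws, within the pads' length; the fingertips stand 8 mm ahead of it and the grasp point (between the pads) lies 11 mm behind it; z points along the fingers, y is the direction in which the jaws open and shut (so a half turn about z gives the same grasp; the last joint's range is limited). The gripper opens to 92 mm and grips with 3 to 60 N. Pads are 19 mm wide; open, the fingers measure 130 mm over their backs; the gripper's body (75 mm by 190 mm) begins 47 mm behind the grasp point.
Start: joints at [1.398, 0.501, -0.427, 1.55, 0.221, 1.138, -0.21], TCP at [0.274, -0.589, 0.206] pointing down, gripper open.
Joint ranges: [-2.88, 2.88], [-0.31, 2.03], [-1.54, 1.56], [0.2, 2.42], [-1.41, 4.55], [0.19, 2.02], [-2.57, 2.57]. Speed limits (rad/s): [2.57, 2.57, 3.14, 3.14, 3.14, 3.14, 3.14].

INTERFACE

Orientations are given as a unit quaternion [w, x, y, z].
In Python, from cell import manip, viewer gives the robot as it stands.
- The arm moves only by the shell command python3 -m inch 'ROWS' [OPENING] [FORCE]. ROWS is JSON, a list of rows, each an object of numbers: "x", "y", "z": the shift along the tool's x, y, z in mm; "wx", "wy", "wz": the turn, a rotation vector about the tool's x, y, z in degrees. In form: [{"x": .., "y": .., "z": .., "wx": .., "wy": .., "wz": ..}, ...]. A call has 1 to 12 rows; each row shifts and turns the commanded pose from where the row before left it, along the tool's axes as they then stand; what a row does not reach is not made up. A row lasts 1/8 s, in which the tool goes at most 62.5 mm and 10.7 degrees, less where a joint would pass 70% of its speed; a pose out of reach is approached as far as the arm can. A call is refused whole if a number of a shift passes 62.5 or a number of a turn 10.7, either way. A call with a gripper value outside its range is refused whole. OPENING is the opening, from -1 (shut) to 1 (fully open), so that 0 is half open, set as the call begins (- or left out, the last holds). The fingers move at their own pace and stop on an object; FORCE is the grip in N (left out, the last holds). Time passes only in rows, so rows that do not move let the fingers close. It gives the time, the measured TCP pose, the force and the opening at its end, in the units of the state.
- manip.state(): the state, without advancing time (a new reading comes with each control period).
- viewer.camera(name): name is "scene" or "top" or "wrist"; returns a dict with "img" (480x640x3 uint8, red, green, blue), "K" (3x3 intrinsics, pixels), "R" (3x3) and "t" (3): a world point X has camera coordinates R X + t. Camera axes: x right, y down, z forward; pixel columns grow to the right and rows downward; lengths in m; the calibration is good to about 2 mm. A picture is of the moment at which its call begins. There is no depth.
- manip.close_job(): hands the job in, once; it reports no verdict.
Trained networks look in the newest picture that a camera, given by its name, has taken for a name from the list of things; names that differ only in an ending like _2 or _b are one class to them, and where a whole thing is asked for, a point or a joint stands for the part that bears it (a point fixed in the world has none). Each returns a list of dicts, best first, with "confidence" (0 to 1); they miss things now and then, are a little off and sometimes report something else, mostly with a low value. They report only what shows in the picture. A call takes as long as a camera call. They do not tell look-alikes from the thing itself.
- viewer.look_for(query, camera): "at" ([column, row] in pixels, amid what is visible of it).
- viewer.regions_of(query, camera): "pixels" (480x640 bool, what is visible of it) and "at" ([column, row] in pixels, amid what is visible of it).
- viewer.tip_of(query, camera): "at" ([column, row] in pixels: a listed point, or the origin of a listed thing).
The state is a dict: "clock": time; "joint_pos": joint angles; "joint_velocities": joint speeds; "effort": joint torques, N m; "tcp_pos": TCP position; "tcp_rot": TCP orientation; "contact_force": force on the tool from outside, world axes, zero at the start; "moment": the same for the moment, N m; "width": opening from 0.0 (shut) to 1.0 (fully open).
Only numpy, scipy, OpenCV 4.12 (cv2) and the standard library are available. Lean on these libraries where they do the work, as an engineer would, in place of code of your own. Each camera call takes 0.05 s, during which the arm holds its last target.

## Working session

There is one attempt and no reset: what is moved stays moved. The work goes in short steps, Python scripts to look and compute and a shell command to move; the robot and the scene stay as the last step left them, time stands still between calls to the robot, and variables do not carry over. Pictures are saved under pics/ and viewed, and the job is handed in when it is done.

```bash
ls; mkdir -p pics
python3 - <<'E'
from cell import manip, viewer
import cv2
print(manip.state())
for n in ["scene","top","wrist"]:
    c=viewer.camera(n); cv2.imwrite(f"pics/{n}0.png",c["img"][:,:,::-1]); print(n,c["K"].tolist(),c["R"].tolist(),c["t"].tolist())
    for q in ["blue_plate","white_plate","cradle","handpiece","handpiece_disc","handpiece_grip","cast_4","mixing_bowl","bur_case"]:
        print(q,[(round(d["confidence"],2),[round(float(x)) for x in d["at"]]) for d in viewer.tip_of(q,n)][:6])
E
```

```text
pics
{'clock': 0.0, 'joint_pos': array([ 1.39819896,  0.50188165, -0.42675653,  1.55146117,  0.22083866,
        1.13827618, -0.21033688]), 'joint_velocities': array([ 2.17561014e-04, -1.72473548e-03,  3.99129579e-04, -5.65063663e-06,
        7.97573438e-04, -1.38610803e-04,  5.34379055e-04]), 'effort': array([ 5.94781814e-04, -5.66593874e+01, -5.81601709e+00, -2.79111958e+01,
       -6.86387205e-02,  3.06934153e-02,  1.52622833e-04]), 'tcp_pos': array([ 0.27400571, -0.58860556,  0.20524949]), 'tcp_rot': array([-9.62010675e-04,  9.76352742e-01,  2.16181311e-01, -1.98592151e-04]), 'contact_force': array([-0.1021065 , -0.11081867, -0.20177173]), 'moment': array([ 0.00688846, -0.03475924,  0.00676967]), 'width': 0.9972206371995851}
scene [[484.44901435925027, 0.0, 314.198741854167], [0.0, 484.44901435925027, 240.31289672999924], [0.0, 0.0, 1.0]] [[-0.8568819696135571, -0.5154539527268927, 0.007778995398695869], [-0.20455524247687173, 0.3261207307525747, -0.9229314285192778], [0.4731917612621957, -0.7924345345778594, -0.3848857823847904]] [0.5233471403624933, 0.19034199866601284, 0.88642
[... 803 characters left out ...]
58])]
handpiece [(0.69, [446, 255])]
handpiece_disc [(0.98, [446, 291])]
handpiece_grip [(0.59, [448, 256])]
cast_4 [(0.7, [202, 225])]
mixing_bowl [(0.74, [334, 182])]
bur_case [(0.57, [291, 216])]
wrist [[347.7943223812071, 0.0, 323.39947187242853], [0.0, 347.7943223812071, 238.01434320523302], [0.0, 0.0, 1.0]] [[0.42235250228270316, -0.9064316438358295, 0.0001971512538696535], [-0.876719755810871, -0.4084529747637702, 0.2540248751157163], [-0.23017565811020838, -0.10746088804632435, -0.9671976653992863]] [-0.650436104415599, -0.03177496870884749, 0.3891074353504372]
blue_plate []
white_plate []
cradle []
handpiece []
handpiece_disc []
handpiece_grip []
cast_4 []
mixing_bowl []
bur_case []
```

View pics/top0.png

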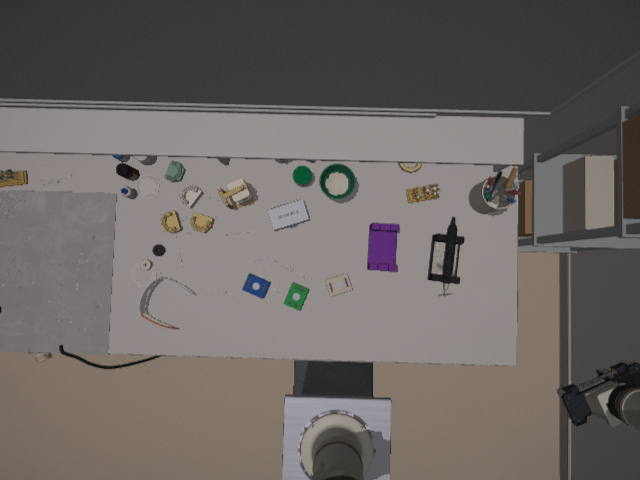

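View pics/scene0.png

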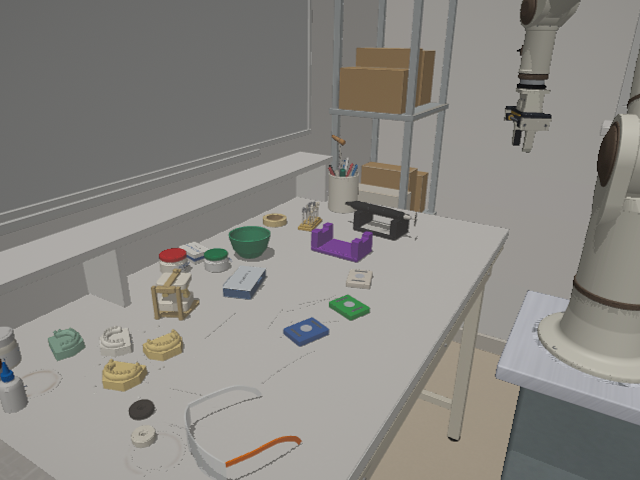

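The top picture shows the blue plate at about (257,286), the green decoy at (296,296) and the white plate at (339,285). The purple decoy cradle is at (383,247), and the black cradle with the handpiece is at (447,257), disc end near (446,291). Next I'll measure them.

```bash
cat > h.py <<'E'
import numpy as np, cv2
from cell import manip, viewer
from scipy.spatial.transform import Rotation as Ro
def back(c,uv,z):
    uv=np.atleast_2d(uv).astype(float)
    d=np.c_[uv,np.ones(len(uv))]@np.linalg.inv(c["K"]).T@np.array(c["R"])
    o=-np.array(c["R"]).T@np.array(c["t"])
    s=(z-o[2])/d[:,2]
    return o+s[:,None]*d
def proj(c,X):
    X=np.atleast_2d(X); p=(X@np.array(c["R"]).T+c["t"])@np.array(c["K"]).T
    return p[:,:2]/p[:,2:]
def pose():
    s=manip.state(); q=s["tcp_rot"]; return s["tcp_pos"],Ro.from_quat([q[1],q[2],q[3],q[0]]).as_matrix(),s
def rect(c,mask,z):
    cs,_=cv2.findContours(mask.astype(np.uint8),cv2.RETR_EXTERNAL,cv2.CHAIN_APPROX_NONE)
    k=max(cs,key=cv2.contourArea)[:,0,:]
    W=back(c,k,z)[:,:2]
    (cx,cy),(w,h),a=cv2.minAreaRect((W*1000).astype(np.float32))
    # angle of the long side
    if w<h: a+=90
    a=(a+90)%180-90
    return cx,cy,max(w,h),min(w,h),a
E
python3 - <<'E'
from h import *
for n in ["top","scene"]:
    c=viewer.camera(n); 
    for q,z in [("blue_plate",.012),("white_plate",.012),("handpiece",.061),("cradle",.05),("handpiece_disc",.061)]:
        for d in viewer.regions_of(q,n):
            print(n,q,round(d["confidence"],2),d["at"],d["pixels"].sum(),np.round(rect(c,d["pixels"],z),1))
    for q,z in [("handpiece_disc",.061),("handpiece_grip",.061),("handpiece",.0405),("blue_plate",0),("white_plate",0)]:
        for d in viewer.tip_of(q,n): print(n,q,round(d["confidence"],2),d["at"],np.round(back(c,d["at"],z),4))
c=viewer.camera("top");cv2.imwrite("pics/crop.png",cv2.resize(c["img"][200:320,230:480,::-1],None,fx=3.2,fy=3.2,interpolation=cv2.INTER_CUBIC))
E
```

```text
top blue_plate 0.65 [295.5, 294.4] 412 [452.  134.1  67.9  56.1 -19.9]
top white_plate 0.37 [336.3, 175.8] 1011 [801.9  22.8 107.1 106.1   1.5]
top handpiece 0.81 [446.7, 252.0] 709 [ 580.6 -306.   234.7   33.7   -6.5]
top cradle 0.98 [380.3, 243.2] 1362 [ 604.5 -114.4  139.7   88.2   -1.8]
top cradle 0.73 [438.3, 256.4] 864 [ 578.4 -272.4  135.2   43.3   -5.9]
top handpiece_disc 0.89 [449.4, 248.6] 695 [ 590.5 -307.   209.9   33.8   -7. ]
top handpiece_disc 0.75 [447.5, 292.6] [[ 0.4759 -0.3038  0.061 ]]
top handpiece_grip 0.6 [447.4, 256.9] [[ 0.5784 -0.3022  0.061 ]]
top handpiece 0.66 [446.0, 255.2] [[ 0.5839 -0.3036  0.0405]]
top handpiece 0.21 [443.0, 257.8] [[ 0.576  -0.2949  0.0405]]
top blue_plate 0.88 [296.6, 298.6] [[0.4415 0.1332 0.    ]]
top blue_plate 0.63 [258.1, 285.5] [[0.4774 0.2509 0.    ]]
top white_plate 0.65 [337.7, 286.9] [[0.4802 0.0103 0.    ]]
scene blue_plate 0.89 [350.0, 306.3] 615 [444.2 140.7  80.8  65.8 -19.9]
scene blue_plate 0.64 [304.2, 332.9] 815 [472.  261.2  79.2  67.6  68.9]
scene white_plate 0.83 [361.4, 279.4] 429 [482.3  15.9  90.7  54.8 -70.3]
scene handpiece 0.71 [379.1, 209.9] 573 [ 586.6 -312.5  214.9   83.5  -15. ]
scene cradle 0.77 [338.8, 243.7] 1442 [583.9 -79.6 192.6 191.6  -2.1]
scene cradle 0.7 [381.2, 224.4] 978 [ 554.4 -231.6  194.5  152.8   -3.3]
scene handpiece_disc 0.76 [375.3, 209.4] 488 [ 587.5 -309.9  211.    69.4   -9.1]
scene handpiece_disc 0.87 [414.3, 217.9] [[ 0.4733 -0.3023  0.061 ]]
scene handpiece 0.69 [380.5, 215.6] [[ 0.5817 -0.3235  0.0405]]
scene blue_plate 0.74 [348.9, 310.8] [[0.4457 0.137  0.    ]]
scene white_plate 0.8 [361.7, 281.7] [[0.4796 0.0073 0.    ]]
```

View pics/crop.png

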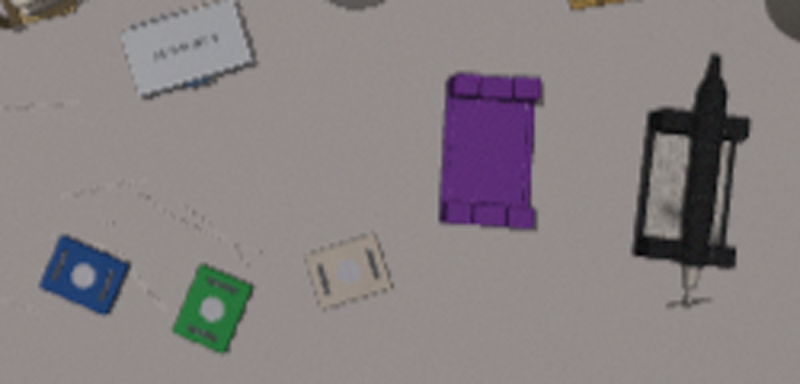

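Run:
```python
from h import *
c=viewer.camera("top"); im=c["img"].astype(int)
r,g,b=im[...,0],im[...,1],im[...,2]
m=np.zeros((480,640),bool); m[265:310,235:280]=(b-r>30)[265:310,235:280]
m=cv2.morphologyEx(m.astype(np.uint8),cv2.MORPH_CLOSE,np.ones((5,5)))
print("blue",m.sum(),np.round(rect(c,m,.011),1))
w=im[268:302,318:362]; print(im[260,330],im[285,332],im[285,345],im[280,320])
d=r-b
print(d[268:302:3,318:362:2])
p,R,s=pose(); print(s["clock"],p,R.round(3).tolist())
cw=viewer.camera("wrist"); Cw=-np.array(cw["R"]).T@cw["t"]; print("cam in tool",R.T@(Cw-p), (R.T@np.array(cw["R"]).T).round(3).tolist())
```

```text
blue 375 [477.6 256.   69.1  52.8  68.7]
[147 139 138] [149 139 131] [150 140 129] [146 140 138]
[[ 8  7  9  7  8  9  7  8  8  9  9  8  8  9  8  7  8  7  7  7  7  9]
 [ 8  9  7  8  8  8  9  8  9  9  9  7  7  8  8  9  8  8  8  8  7  7]
 [ 8  8  8  8  7  7  9  8  7  9  8  8 14 18 20  9  9  7  8  8  7  8]
 [ 7 10  8  9  8  7  7 14 16 19 19 18 20 15 18 11  7  8  9  8  8  9]
 [ 8  8  8  7 19 20 21 20 22 20 20 20 20 17  3 19  8  6  8  8  8  8]
 [ 7  7  8  9 15 21  0 21 20 -4 -4 -5  9 20  0 18 10  9  8  9 10  9]
 [ 7  7  8  9  8 20 -1 17 21 -4 -6 -3 14 20 16 10 20  9  8  7  8  7]
 [ 9  7  7  7  8 18 18  4 20 19 17 19 18 19 19 22 19 10 10  7  8  8]
 [ 8  8  6  8  8  7 20 14 20 20 20 20 17 12  8  9  7  8  8  7  8  7]
 [ 8  8  8  8  7  8 17 18 14 10  8  8  8  8  9  8  8  6  8  8  7  8]
 [ 7  8  8  7  8  8  7  6  7  7  8  6  7  9  8  7  8  8  8  8  7  7]
 [ 7  8  8  8  7  7  8  6  9  7  9  8  8  8  8  6  6  7  9  8  9  8]]
2.7 [ 0.27442031 -0.58923402  0.20633006] [[0.907, 0.422, 0.0], [0.422, -0.907, 0.0], [0.0, 0.0, -1.0]]
cam in tool [ 0.06823882  0.00034502 -0.17819914] [[0.0, -0.967, -0.254], [1.0, 0.0, 0.0], [-0.0, -0.254, 0.967]]
```

Run:
```python
from h import *
c=viewer.camera("top"); im=c["img"].astype(int); np.savez("pics/top.npz",img=c["img"],K=c["K"],R=c["R"],t=c["t"])
d=im[...,0]-im[...,2]
m=np.zeros((480,640),np.uint8); m[265:305,318:360]=(d>12)[265:305,318:360]
m=cv2.morphologyEx(m,cv2.MORPH_CLOSE,np.ones((7,7)))
print("white",m.sum(),np.round(rect(c,m,.011),1))
# handpiece body axis
for q in ["handpiece"]:
  for dd in viewer.regions_of(q,"top"):
    ys,xs=np.nonzero(dd["pixels"]); W=back(c,np.c_[xs,ys],.061)[:,:2]
    for lo,hi in [(.54,.56),(.56,.58),(.58,.6),(.6,.62),(.64,.66)]:
        k=(W[:,0]>lo)&(W[:,0]<hi); print(lo,W[k,1].mean(),np.ptp(W[k,1]))
```

```text
white 417 [488.2   9.   69.1  53.7 -71.7]
0.54 -0.301625136979384 0.02582944837149792
0.56 -0.30486629385159003 0.025994731524767112
0.58 -0.30705984344075177 0.028631196434276696
0.6 -0.30860567075358686 0.02599112541449844
0.64 -0.31326802511992013 0.026146160398417218
```

```bash
python3 -m inch '[{"x":60},{"x":60},{"x":60},{"x":60},{"x":23,"y":-52},{"x":23,"y":-52},{"x":23,"y":-52},{"x":23,"y":-52},{"x":23,"y":-52},{"x":23,"y":-52},{"x":23,"y":-52},{"x":23,"y":-52}]' 1 10
python3 -m inch '[{"x":23,"y":-52},{"x":23,"y":-52},{"x":23,"y":-52},{"x":23,"y":-52},{"x":23,"y":-53},{"wz":-8.8,"z":14},{"wz":-8.8,"z":14},{"wz":-8.7,"z":14},{"wz":-8.7,"z":14},{"wz":-8.7,"z":10}]'
```

```text
schema error: expected keys x, y, z, wx, wy, wz
schema error: expected keys x, y, z, wx, wy, wz
```

```bash
python3 -m inch '[{"x":60,"y":0,"z":0,"wx":0,"wy":0,"wz":0},{"x":60,"y":0,"z":0,"wx":0,"wy":0,"wz":0},{"x":60,"y":0,"z":0,"wx":0,"wy":0,"wz":0},{"x":60,"y":0,"z":0,"wx":0,"wy":0,"wz":0},{"x":23,"y":-52,"z":0,"wx":0,"wy":0,"wz":0},{"x":23,"y":-52,"z":0,"wx":0,"wy":0,"wz":0},{"x":23,"y":-52,"z":0,"wx":0,"wy":0,"wz":0},{"x":23,"y":-52,"z":0,"wx":0,"wy":0,"wz":0},{"x":23,"y":-52,"z":0,"wx":0,"wy":0,"wz":0},{"x":23,"y":-52,"z":0,"wx":0,"wy":0,"wz":0},{"x":23,"y":-52,"z":0,"wx":0,"wy":0,"wz":0},{"x":23,"y":-52,"z":0,"wx":0,"wy":0,"wz":0}]' 1 10
python3 -m inch '[{"x":23,"y":-52,"z":0,"wx":0,"wy":0,"wz":0},{"x":23,"y":-52,"z":0,"wx":0,"wy":0,"wz":0},{"x":23,"y":-52,"z":0,"wx":0,"wy":0,"wz":0},{"x":23,"y":-52,"z":0,"wx":0,"wy":0,"wz":0},{"x":23,"y":-53,"z":0,"wx":0,"wy":0,"wz":0},{"x":0,"y":0,"z":14,"wx":0,"wy":0,"wz":-8.8},{"x":0,"y":0,"z":14,"wx":0,"wy":0,"wz":-8.8},{"x":0,"y":0,"z":14,"wx":0,"wy":0,"wz":-8.7},{"x":0,"y":0,"z":14,"wx":0,"wy":0,"wz":-8.7},{"x":0,"y":0,"z":10,"wx":0,"wy":0,"wz":-8.7}]'
```

```text
clock: 4.35
tcp_pos: [0.4831, -0.0314, 0.2067]
tcp_rot: [0.0, 0.976, 0.216, 0.0]
contact_force: [0.1, 0.2, 0.4]
width: 1.0
clock: 5.6
tcp_pos: [0.4772, 0.2519, 0.1398]
tcp_rot: [0.0, 0.824, 0.566, -0.0]
contact_force: [-0.9, 0.2, 0.5]
width: 1.001
```

```bash
cat >> h.py <<'E'
def bluerect(c,z=.013,u0=0,draw=None):
    im=c["img"].astype(int); m=((im[...,2]-im[...,0])>30).astype(np.uint8)
    m=cv2.morphologyEx(m,cv2.MORPH_CLOSE,np.ones((15,15)))
    n,l,st,_=cv2.connectedComponentsWithStats(m); k=1+np.argmax(st[1:,4]); m=(l==k)
    return m,rect(c,m,z)
E
python3 - <<'E'
from h import *
c=viewer.camera("wrist"); cv2.imwrite("pics/w1.png",c["img"][:,:,::-1])
m,r=bluerect(c); print(m.sum(),np.round(r,1))
p,R,s=pose(); print(p,R.round(3).tolist(), np.degrees(np.arctan2(R[1,1],R[0,1])), s["joint_pos"].round(2))
E
```

```text
4040 [476.6 254.8  68.6  52.5  67.7]
[0.4765479  0.25130144 0.13862403] [[0.354, 0.935, -0.002], [0.935, -0.354, -0.001], [-0.001, -0.001, -1.0]] -20.725548836456404 [ 0.18  0.51 -0.91  1.88  0.48  0.99 -1.31]
```

View pics/w1.png

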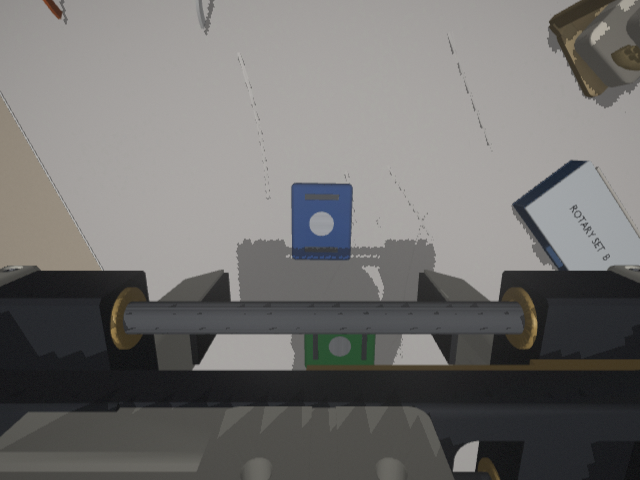

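The wrist picture shows the blue plate centred near (321,222), its long side along the tool's x axis. That agrees with the top view to about 1.5 mm. Going down to grip it.

```bash
python3 -m inch '[{"x":4,"y":-1,"z":20,"wx":0,"wy":0,"wz":1.3},{"x":0,"y":0,"z":25,"wx":0,"wy":0,"wz":0},{"x":0,"y":0,"z":25,"wx":0,"wy":0,"wz":0},{"x":0,"y":0,"z":25,"wx":0,"wy":0,"wz":0},{"x":0,"y":0,"z":20,"wx":0,"wy":0,"wz":0},{"x":0,"y":0,"z":10,"wx":0,"wy":0,"wz":0},{"x":0,"y":0,"z":3,"wx":0,"wy":0,"wz":0},{"x":0,"y":0,"z":0,"wx":0,"wy":0,"wz":0}]' 1 15
python3 -m inch '[{"x":0,"y":0,"z":0,"wx":0,"wy":0,"wz":0},{"x":0,"y":0,"z":0,"wx":0,"wy":0,"wz":0},{"x":0,"y":0,"z":0,"wx":0,"wy":0,"wz":0},{"x":0,"y":0,"z":0,"wx":0,"wy":0,"wz":0},{"x":0,"y":0,"z":0,"wx":0,"wy":0,"wz":0},{"x":0,"y":0,"z":0,"wx":0,"wy":0,"wz":0}]' -1 15
```

```text
clock: 6.65
tcp_pos: [0.4781, 0.2564, 0.0128]
tcp_rot: [0.0, 0.832, 0.555, 0.0]
contact_force: [0.0, 0.2, 0.1]
width: 0.999
clock: 7.4
tcp_pos: [0.4778, 0.2561, 0.0123]
tcp_rot: [0.0, 0.832, 0.555, 0.0]
contact_force: [0.1, -1.1, -0.3]
width: 0.4
```

Run:
```python
from h import *
c=viewer.camera("wrist"); cv2.imwrite("pics/w2.png",c["img"][:,:,::-1])
p,R,s=pose(); print(s["width"],s["clock"],s["contact_force"],p)
c=viewer.camera("scene"); cv2.imwrite("pics/s2.png",cv2.resize(c["img"][240:400,200:440,::-1],None,fx=3,fy=3))
```

```text
0.3538289131970599 7.45 [-0.8875302   0.47772627 -0.46091531] [0.47771992 0.25611347 0.01229467]
```

View pics/w2.png

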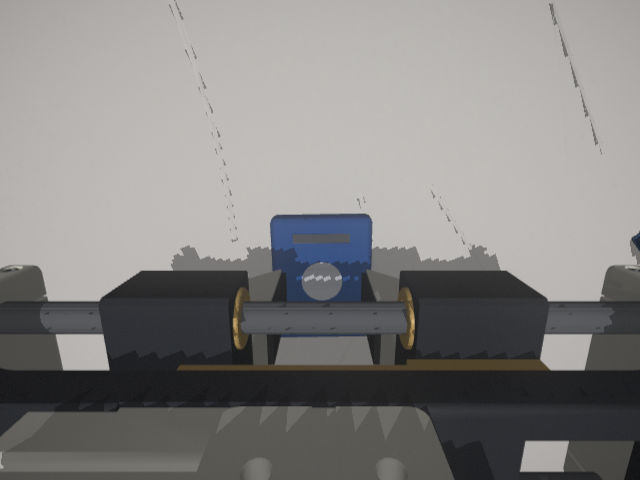

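View pics/s2.png

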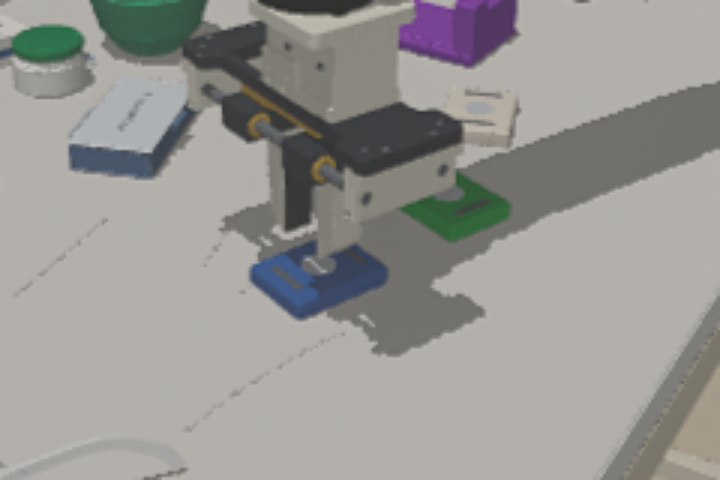

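Run:
```python
from h import *
c=viewer.camera("wrist"); im=c["img"].copy()
p,R,s=pose(); print(s["width"],s["clock"],p)
hw=s["width"]*.046
pts=[p,p+R@[0,0,.008]]+[p+R@[dx,sy*hw,dz] for sy in(-1,1) for dx in(-.0095,.0095) for dz in(.008,-.04)]
for q in proj(c,np.array(pts)): cv2.circle(im,tuple(int(v) for v in q),3,(255,0,0),-1)
print(proj(c,np.array(pts)).round())
print("top edge corners", back(c,[[275,216],[369,216],[321,282]],.0125).round(4))
cv2.imwrite("pics/w3.png",im[:,:,::-1])
c=viewer.camera("scene");im=c["img"].copy()
for q in proj(c,np.array(pts)): cv2.circle(im,tuple(int(v) for v in q),1,(255,0,0),-1)
cv2.imwrite("pics/s3.png",cv2.resize(im[240:400,200:440,::-1],None,fx=3,fy=3))
```

```text
0.26505985949358224 7.55 [0.47773612 0.2561391  0.01232833]
[[323. 275.]
 [323. 270.]
 [301. 286.]
 [295. 328.]
 [301. 254.]
 [294. 288.]
 [344. 286.]
 [350. 328.]
 [344. 254.]
 [351. 288.]]
top edge corners [[0.4676 0.2961 0.0125]
 [0.5128 0.2773 0.0125]
 [0.4755 0.253  0.0125]]
```

View pics/w3.png

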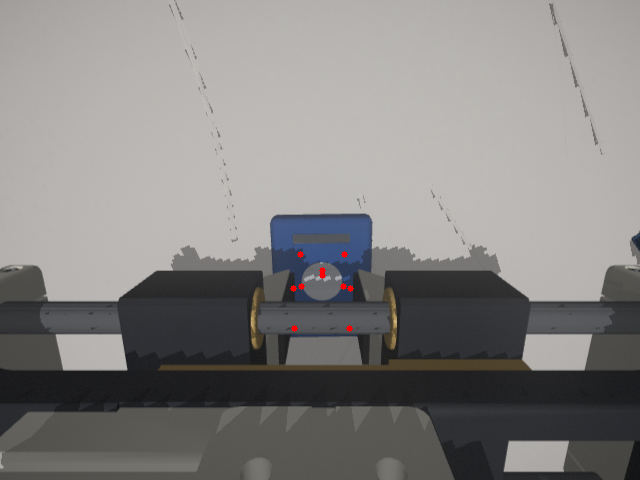

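View pics/s3.png

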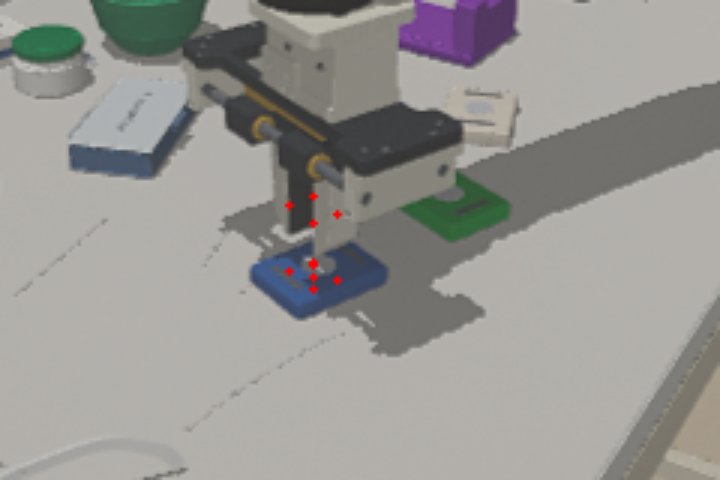

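Both pictures show the fingertips about 20 mm higher than the nominal tool geometry says. They are closing above the plate, which hasn't moved. I'll reopen, then go lower by visual check.

```bash
python3 -m inch '[{"x":0,"y":0,"z":0,"wx":0,"wy":0,"wz":0},{"x":0,"y":0,"z":0,"wx":0,"wy":0,"wz":0},{"x":0,"y":0,"z":0,"wx":0,"wy":0,"wz":0},{"x":0,"y":0,"z":0,"wx":0,"wy":0,"wz":0},{"x":0,"y":0,"z":0,"wx":0,"wy":0,"wz":0},{"x":0,"y":0,"z":0,"wx":0,"wy":0,"wz":0},{"x":0,"y":0,"z":0,"wx":0,"wy":0,"wz":0}]' 0.9 15
python3 - <<'E'
from h import *
c=viewer.camera("wrist"); im=c["img"].copy()
p,R,s=pose(); print(s["width"],s["clock"],p)
hw=s["width"]*.046
pts=np.array([p]+[p+R@[dx,sy*hw,dz] for sy in(-1,1) for dx in(-.0095,.0095) for dz in(.008,-.012)])
for q in proj(c,pts): cv2.circle(im,tuple(int(v) for v in q),2,(255,0,0),-1)
cv2.imwrite("pics/w4.png",im[:,:,::-1])
c=viewer.camera("scene");im=cv2.resize(c["img"][240:370,220:400],None,fx=4,fy=4)
for q in proj(c,pts): cv2.circle(im,tuple(int(v) for v in (q-[220,240])*4),2,(255,0,0),-1)
cv2.imwrite("pics/s4.png",im[:,:,::-1])
E
```

```text
clock: 8.48
tcp_pos: [0.4777, 0.2561, 0.0123]
tcp_rot: [-0.0, 0.832, 0.555, 0.0]
contact_force: [0.6, -0.0, -0.2]
width: 0.921
0.9369905528983627 8.525 [0.47776703 0.25611498 0.01232916]
```

View pics/w4.png

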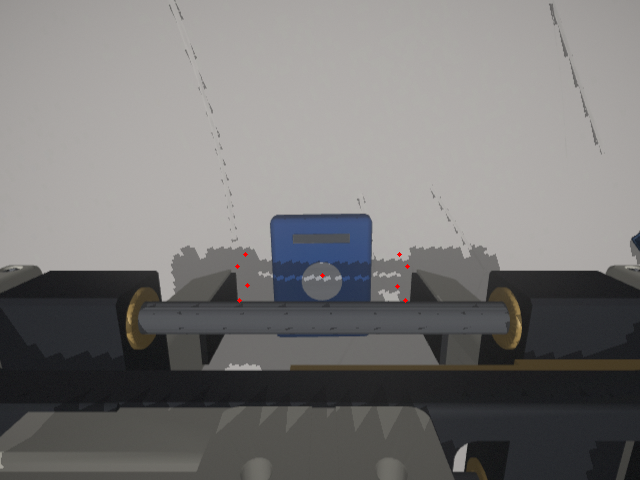

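View pics/s4.png

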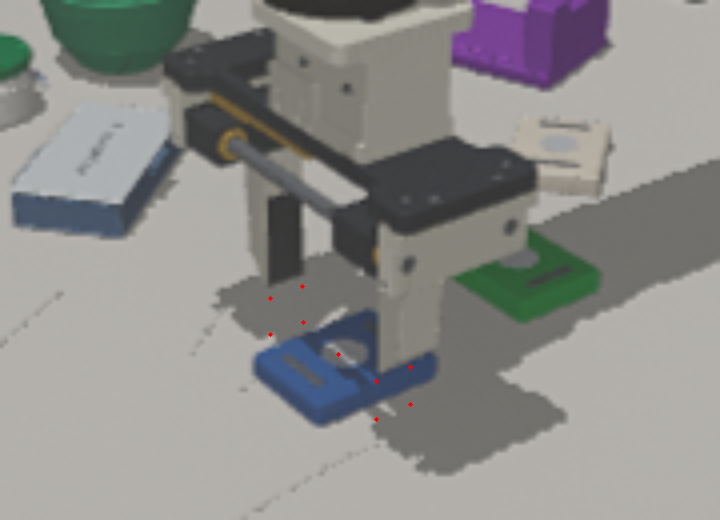

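```bash
python3 -m inch '[{"x":0,"y":0,"z":8,"wx":0,"wy":0,"wz":0},{"x":0,"y":0,"z":7,"wx":0,"wy":0,"wz":0},{"x":0,"y":0,"z":3,"wx":0,"wy":0,"wz":0},{"x":0,"y":0,"z":0,"wx":0,"wy":0,"wz":0}]' 0.9 15
python3 - <<'E'
from h import *
c=viewer.camera("wrist"); im=c["img"].copy()
p,R,s=pose(); print(s["width"],s["clock"],p,s["contact_force"])
hw=s["width"]*.046
pts=np.array([p]+[p+R@[dx,sy*hw,dz] for sy in(-1,1) for dx in(-.0095,.0095) for dz in(.008,-.012)])
for q in proj(c,pts): cv2.circle(im,tuple(int(v) for v in q),2,(255,0,0),-1)
cv2.imwrite("pics/w5.png",im[:,:,::-1])
c=viewer.camera("scene");im=cv2.resize(c["img"][240:370,220:400],None,fx=4,fy=4)
cv2.imwrite("pics/s5.png",im[:,:,::-1])
E
```

```text
clock: 9.07
tcp_pos: [0.4774, 0.256, -0.0061]
tcp_rot: [-0.0, 0.832, 0.555, -0.0]
contact_force: [-0.7, -0.0, 0.2]
width: 0.951
0.9502034748880993 9.125 [ 0.47760262  0.25617642 -0.00586245] [0.07792013 0.21168849 0.44356028]
```

View pics/s5.png

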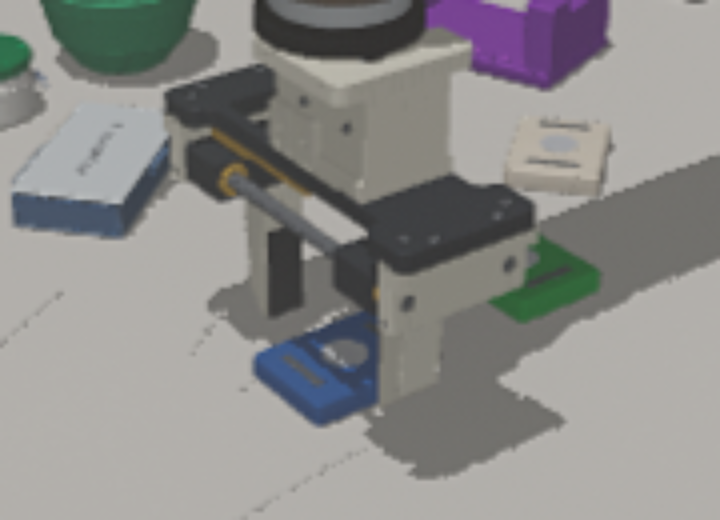

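View pics/w5.png

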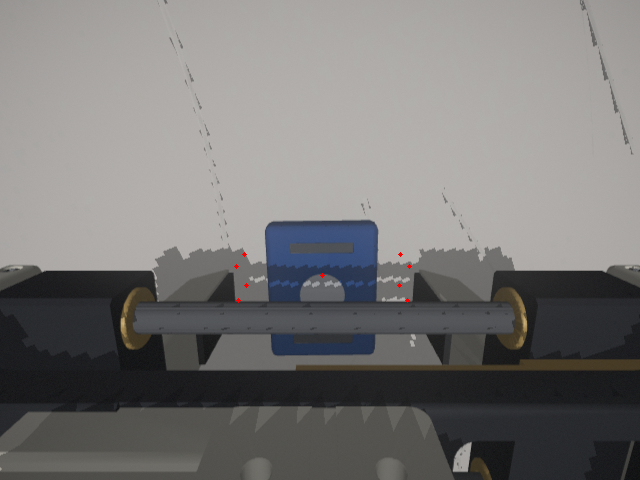

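Run:
```python
from h import *
c=dict(K=[[484.449,0,314.1987],[0,484.449,240.3129],[0,0,1]],R=[[-0.8568819696135571,-0.5154539527268927,0.007778995398695869],[-0.20455524247687173,0.3261207307525747,-0.9229314285192778],[0.4731917612621957,-0.7924345345778594,-0.3848857823847904]],t=[0.5233471403624933,0.19034199866601284,0.8864228118636185])
p,R,s=pose(); hw=.95*.046
for sy in(-1,1):
  for dx in(-.0095,.0095):
    for z in (0,.01,.02):
        X=p+R@[dx,sy*hw,0]; X[2]=z
        print(sy,dx,z,((proj(c,X)[0]-[220,240])*4).round())
```

```text
-1 -0.0095 0 [411. 414.]
-1 -0.0095 0.01 [411. 395.]
-1 -0.0095 0.02 [411. 376.]
-1 0.0095 0 [377. 428.]
-1 0.0095 0.01 [377. 409.]
-1 0.0095 0.02 [377. 390.]
1 -0.0095 0 [302. 329.]
1 -0.0095 0.01 [302. 312.]
1 -0.0095 0.02 [302. 294.]
1 0.0095 0 [270. 342.]
1 0.0095 0.01 [270. 324.]
1 0.0095 0.02 [269. 306.]
```

```bash
python3 -m inch '[{"x":0,"y":0,"z":4,"wx":0,"wy":0,"wz":0},{"x":0,"y":0,"z":2,"wx":0,"wy":0,"wz":0},{"x":0,"y":0,"z":0,"wx":0,"wy":0,"wz":0}]' 0.9 15
python3 -m inch '[{"x":0,"y":0,"z":2,"wx":0,"wy":0,"wz":0},{"x":0,"y":0,"z":0,"wx":0,"wy":0,"wz":0}]' 0.9 15
python3 - <<'E'
from h import *
c=viewer.camera("scene");im=cv2.resize(c["img"][240:370,220:400],None,fx=4,fy=4)
cv2.imwrite("pics/s6.png",im[:,:,::-1])
E
```

```text
clock: 9.55
tcp_pos: [0.4776, 0.256, -0.0119]
tcp_rot: [-0.0, 0.832, 0.555, -0.0]
contact_force: [-0.1, -0.4, -0.3]
width: 0.951
clock: 9.8
tcp_pos: [0.4777, 0.2561, -0.0138]
tcp_rot: [0.0, 0.832, 0.555, -0.0]
contact_force: [-0.3, 0.5, 0.0]
width: 0.95
```

View pics/s6.png

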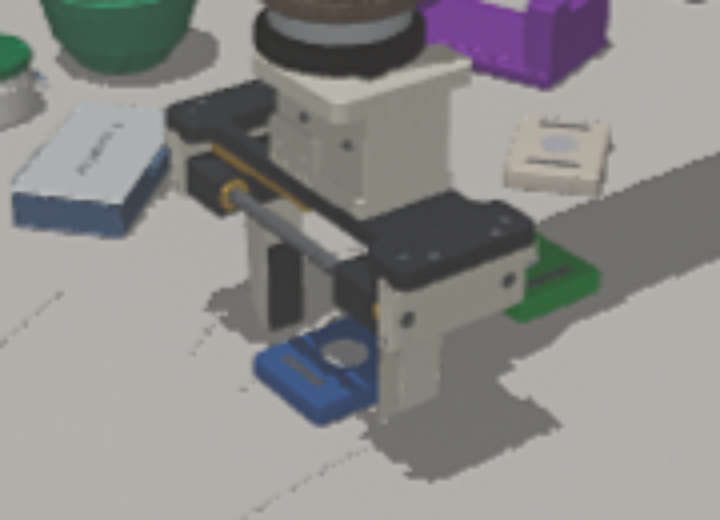

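```bash
python3 -m inch '[{"x":0,"y":0,"z":1.5,"wx":0,"wy":0,"wz":0},{"x":0,"y":0,"z":0,"wx":0,"wy":0,"wz":0},{"x":0,"y":0,"z":0,"wx":0,"wy":0,"wz":0},{"x":0,"y":0,"z":0,"wx":0,"wy":0,"wz":0},{"x":0,"y":0,"z":0,"wx":0,"wy":0,"wz":0},{"x":0,"y":0,"z":0,"wx":0,"wy":0,"wz":0}]' -1 15
python3 - <<'E'
from h import *
c=viewer.camera("wrist");
cv2.imwrite("pics/w6.png",c["img"][:,:,::-1]); print(manip.state()["width"])
E
```

```text
clock: 10.6
tcp_pos: [0.4777, 0.2561, -0.0152]
tcp_rot: [-0.0, 0.832, 0.555, -0.0]
contact_force: [0.8, 1.0, -0.5]
width: 0.584
0.5875492818032557
```

View pics/w6.png

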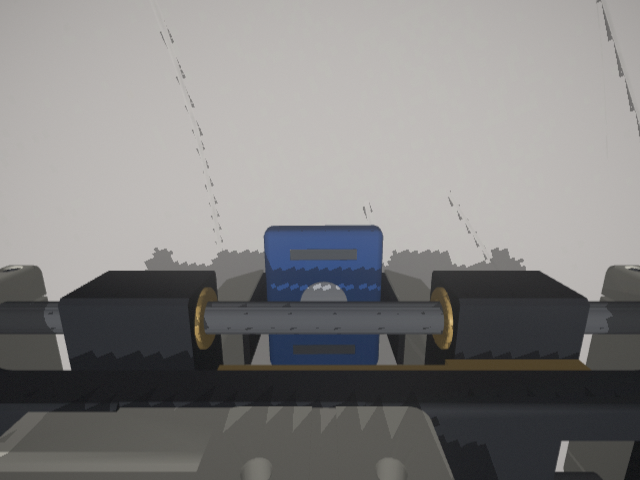

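Run:
```python
from h import *
c=viewer.camera("wrist"); p,R,s=pose()
im=c["img"].astype(int); m=((im[...,2]-im[...,0])>25).astype(np.uint8); m[365:]=0; m[:220]=0;m[:,:255]=0;m[:,395:]=0
m=cv2.morphologyEx(m,cv2.MORPH_CLOSE,np.ones((45,45)))
r=rect(c,m,.012); print(np.round(r,1)); 
ctr=np.array([r[0]/1000,r[1]/1000,0]); print("in tool mm",(R.T@(ctr-p)*1000).round(1), np.degrees(np.arctan2(R[1,0],R[0,0])))
ys,xs=np.nonzero(m); print(ys.min(),ys.max(),xs.min(),xs.max())
print((back(c,[[323,226],[323,364],[323,300]],.012)-p)@R)
```

```text
[477.5 254.6  69.9  53.2  67.8]
in tool mm [ -1.5   0.4 -15.1] 67.37102962102175
227 364 264 382
[[ 0.03378411  0.00025754 -0.0271442 ]
 [-0.0363801   0.00025399 -0.02714537]
 [-0.00193366  0.00025573 -0.02714479]]
```

```bash
python3 -m inch '[{"x":0,"y":0,"z":-10,"wx":0,"wy":0,"wz":0},{"x":0,"y":0,"z":-30,"wx":0,"wy":0,"wz":0},{"x":0,"y":0,"z":-40,"wx":0,"wy":0,"wz":0},{"x":0,"y":0,"z":-20,"wx":0,"wy":0,"wz":0},{"x":-46,"y":25,"z":0,"wx":0,"wy":0,"wz":0},{"x":-46,"y":25,"z":0,"wx":0,"wy":0,"wz":0},{"x":-46,"y":25,"z":0,"wx":0,"wy":0,"wz":0},{"x":-46,"y":25,"z":0,"wx":0,"wy":0,"wz":0},{"x":-46,"y":25,"z":0,"wx":0,"wy":0,"wz":0},{"x":-46,"y":25,"z":0,"wx":0,"wy":0,"wz":0}]'
python3 -m inch '[{"x":0,"y":0,"z":0,"wx":0,"wy":0,"wz":-10.2},{"x":0,"y":0,"z":0,"wx":0,"wy":0,"wz":-10.2},{"x":0,"y":0,"z":0,"wx":0,"wy":0,"wz":-10.2},{"x":0,"y":0,"z":0,"wx":0,"wy":0,"wz":-10.2},{"x":0,"y":0,"z":0,"wx":0,"wy":0,"wz":0}]'
python3 - <<'E'
from h import *
c=viewer.camera("wrist");
cv2.imwrite("pics/w7.png",c["img"][:,:,::-1]); p,R,s=pose(); print(s["width"],s["joint_pos"].round(2),p, np.degrees(np.arctan2(R[1,0],R[0,0])))
im=c["img"].astype(int); d=im[...,0]-im[...,2]
print(d[100:220:8,200:440:8])
np.savez("pics/w7.npz",img=c["img"],K=c["K"],R=c["R"],t=c["t"])
E
```

```text
clock: 11.95
tcp_pos: [0.5098, -0.0583, 0.0848]
tcp_rot: [0.0, 0.832, 0.555, -0.0]
contact_force: [0.2, 0.3, -0.7]
width: 0.584
clock: 12.58
tcp_pos: [0.5096, -0.0565, 0.0845]
tcp_rot: [-0.0, 0.587, 0.809, 0.0]
contact_force: [0.2, -0.5, -2.1]
width: 0.586
0.5882538933634837 [ 0.84  0.61 -1.    1.98  0.65  0.92 -0.19] [ 0.50965297 -0.05644896  0.08457753] 107.9406936582035
[[ 6  6  6  5  6  6  6  6  6  7 12 18 18 20 20 20 19 20 20 19  6  6  6  6
   6  5  7  6  7  7]
 [ 7  6  6  6  6  6  6  6  6  7  9 19 18  8  4  3 -2 -1 19 19  6  7  7  6
   6  6  6  6  6  6]
 [ 5  6  6  6  6  6  6  6  6  5  7 19 19 14 14 17 17 20 20 19  6  6  5  6
   6  7  7  6  6  6]
 [ 6  6  5  6  7  6  6  6  7  6  7 19 19 18 19 19 20 20 19 19  6  6  7  6
   6  6  7  6  6  6]
 [ 6  6  6  6  6  6  6  6  6  6  5 18 20 18 19  1 20 19 20 20  7  6  7  7
   7  6  6  6  6  7]
 [ 6  6  6  6  5  6  6  7  7  6  6 19 17 20 -6 -5 -7 20 19 20  7  6  6  7
   6  6  7  6  5  6]
 [ 6  6  6  7  6  7  6  7  6  7  6 19 20 10 -6 -6 -6  9 17 19  6  7  6  7
   7  5  6  6  6  6]
 [ 6  6  6  6  5  6  7  6  7  6  7 18 18 18 -7 -6 -7 19 19 19  6  6  5  6
   7  5  6  6  6  6]
 [ 6  6  6  6  6  6  6  6  7  6  7 18 19 18 20  3 19 20 20 19  7  7  7  6
   7  5  6  6  7  7]
 [ 6  6  6  6  7  6  7  5  7  6  7 19 18 18 19 19 19 18 19 18  7  6  6  6
   7  7  6  5  7  7]
 [ 7  6  7  6  6  6  7  6  6  6  6 18 18  8  4  3  0 -1 19 19  5  6  6  6
   6  6  6  6  5  6]
 [ 7  7  6  6  6  6  7  6  6  7  6 18 18 19 19 18 18 18 19 19  6  6  6  6
   7  7  6  6  7  7]
 [ 6  6  6  6  6  5  6  6  6  6  6 16 16 15 14 15 15 16 15 13  6  6  7  6
   6  7  7  5  6  6]
 [ 7  6  6  6  6  5  6  5  6  7  6  7  5  6  6  5  7  6  5  7  6  7  6  6
   5  6  6  6  6  6]
 [ 6  6  6  5  6  6  6  7  6  6  6  7  5  6  6  5  5  6  6  5  6  6  6  7
   7  6  6  6  5  6]]
```

View pics/w7.png

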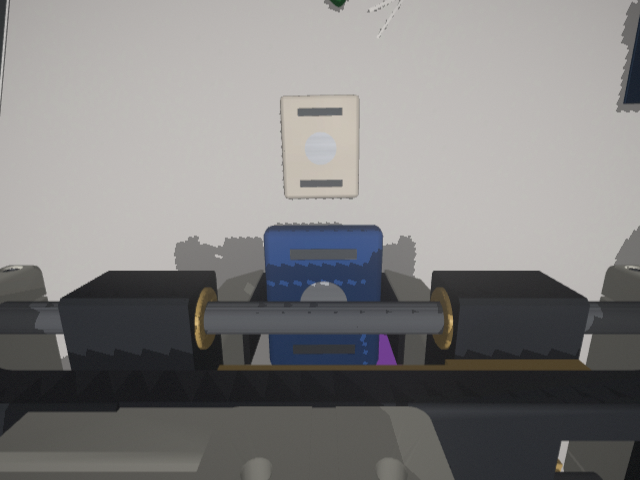

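Run:
```python
from h import *
c=dict(np.load("pics/w7.npz")); im=c["img"].astype(int); d=im[...,0]-im[...,2]
p,R,s=pose()
for z,th in [(.012,12),(.014,17)]:
    m=np.zeros((480,640),np.uint8); m[80:215,250:390]=(cv2.GaussianBlur(d.astype(np.float32),(3,3),0)>th)[80:215,250:390]
    m=cv2.morphologyEx(m,cv2.MORPH_OPEN,np.ones((3,3)));m=cv2.morphologyEx(m,cv2.MORPH_CLOSE,np.ones((25,25)))
    r=rect(c,m,z); print(np.round(r,1)); ys,xs=np.nonzero(m); print(ys.min(),ys.max(),xs.min(),xs.max())
    print("tool mm",(R.T@(np.array([r[0]/1e3,r[1]/1e3,z])-p)*1e3).round(1), r[4]%180, np.degrees(np.arctan2(R[1,0],R[0,0])))
```

```text
[486.8   6.6  68.8  52.8 -70.9]
95 197 281 358
tool mm [67.  -2.2 72.6] 109.05198097229004 107.9406936582035
[487.    7.   65.9  50.2 -70.9]
96 195 283 357
tool mm [67.3 -2.  70.6] 109.13140678405762 107.9406936582035
```

```bash
python3 -m inch '[{"x":34,"y":-1.2,"z":0,"wx":0,"wy":0,"wz":-0.9},{"x":34,"y":-1.2,"z":0,"wx":0,"wy":0,"wz":0},{"x":0,"y":0,"z":25,"wx":0,"wy":0,"wz":0},{"x":0,"y":0,"z":30,"wx":0,"wy":0,"wz":0},{"x":0,"y":0,"z":20,"wx":0,"wy":0,"wz":0},{"x":0,"y":0,"z":5,"wx":0,"wy":0,"wz":0},{"x":0,"y":0,"z":0,"wx":0,"wy":0,"wz":0}]'
python3 - <<'E'
from h import *
c=viewer.camera("scene");im=cv2.resize(c["img"][200:330,270:450],None,fx=4,fy=4)
cv2.imwrite("pics/s7.png",im[:,:,::-1]); p,R,s=pose(); print(s["clock"],p, np.degrees(np.arctan2(R[1,0],R[0,0])))
c=viewer.camera("wrist");cv2.imwrite("pics/w8.png",c["img"][:,:,::-1]);
E
```

```text
clock: 13.5
tcp_pos: [0.4862, 0.0075, 0.0051]
tcp_rot: [0.0, 0.581, 0.814, 0.0]
contact_force: [-0.1, -1.1, -0.6]
width: 0.582
13.55 [0.48659533 0.00744704 0.00545503] 109.0123649517704
```

View pics/s7.png

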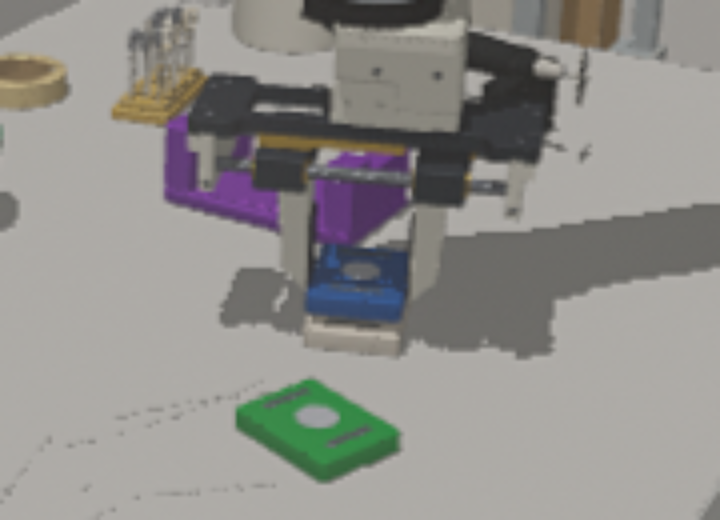

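View pics/w8.png

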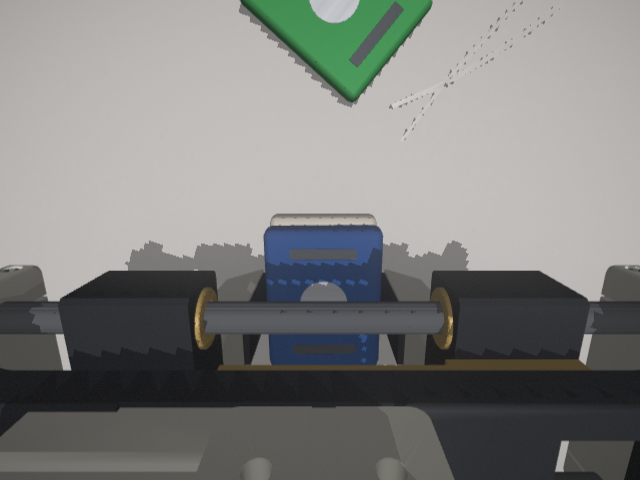

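Run:
```python
from h import *
c=viewer.camera("wrist"); p,R,s=pose()
for z in (.0115,.0325): print(z,proj(c,back(c,[[271,215],[376,215]],z)).round(1), ((back(c,[[271,215],[376,215]],z)-p)@R*1e3).round(1), ((back(c,[[264,226.5],[382,226.5]],z)-p)@R*1e3).round(1))
```

```text
0.0115 [[271. 215.]
 [376. 215.]] [[ 34.4 -26.1  -5.9]
 [ 34.4  26.8  -5.8]] [[ 28.5 -29.9  -5.9]
 [ 28.5  30.   -5.8]]
0.0325 [[271. 215.]
 [376. 215.]] [[ 38.5 -22.9 -26.9]
 [ 38.5  23.5 -26.8]] [[ 33.3 -26.2 -26.9]
 [ 33.3  26.4 -26.8]]
```

```bash
python3 -m inch '[{"x":0.9,"y":0.2,"z":3,"wx":0,"wy":0,"wz":0},{"x":0,"y":0,"z":2,"wx":0,"wy":0,"wz":0},{"x":0,"y":0,"z":0.8,"wx":0,"wy":0,"wz":0},{"x":0,"y":0,"z":0,"wx":0,"wy":0,"wz":0}]'
```

```text
clock: 14.15
tcp_pos: [0.4859, 0.0082, -0.001]
tcp_rot: [-0.0, 0.58, 0.814, -0.0]
contact_force: [-0.2, 0.5, -1.3]
width: 0.588
```

```bash
python3 -m inch '[{"x":0,"y":0,"z":0,"wx":0,"wy":0,"wz":0},{"x":0,"y":0,"z":0,"wx":0,"wy":0,"wz":0},{"x":0,"y":0,"z":0,"wx":0,"wy":0,"wz":0},{"x":0,"y":0,"z":0,"wx":0,"wy":0,"wz":0},{"x":0,"y":0,"z":-10,"wx":0,"wy":0,"wz":0},{"x":0,"y":0,"z":-30,"wx":0,"wy":0,"wz":0},{"x":0,"y":0,"z":-50,"wx":0,"wy":0,"wz":0},{"x":0,"y":0,"z":-60,"wx":0,"wy":0,"wz":0},{"x":0,"y":0,"z":-20,"wx":0,"wy":0,"wz":0}]' 0.6
python3 - <<'E'
from h import *
c=viewer.camera("wrist");cv2.imwrite("pics/w9.png",c["img"][:,:,::-1]);
im=c["img"].astype(int)
p,R,s=pose(); print(p,s["width"],s["clock"])
for nm,m,z in [("blue",(im[...,2]-im[...,0])>30,.026),("white",(im[...,0]-im[...,2])>12,.012)]:
    mm=np.zeros((480,640),np.uint8); mm[120:300,240:420]=m[120:300,240:420]
    n,l,st,_=cv2.connectedComponentsWithStats(mm); print(nm,st[1:][st[1:,4]>30].tolist())
    if nm=="blue": print(np.round(rect(c,cv2.morphologyEx(mm,cv2.MORPH_CLOSE,np.ones((15,15))),z),1))
E
```

```text
clock: 15.28
tcp_pos: [0.4878, 0.0089, 0.1727]
tcp_rot: [0.002, 0.58, 0.815, 0.001]
contact_force: [0.2, 0.2, -0.1]
width: 0.805
[0.48827215 0.00867794 0.17337683] 0.79876149781898 15.325
blue [[292, 186, 57, 71, 3034]]
[486.6   6.2  68.4  52.8 -70.6]
white []
```

View pics/w9.png

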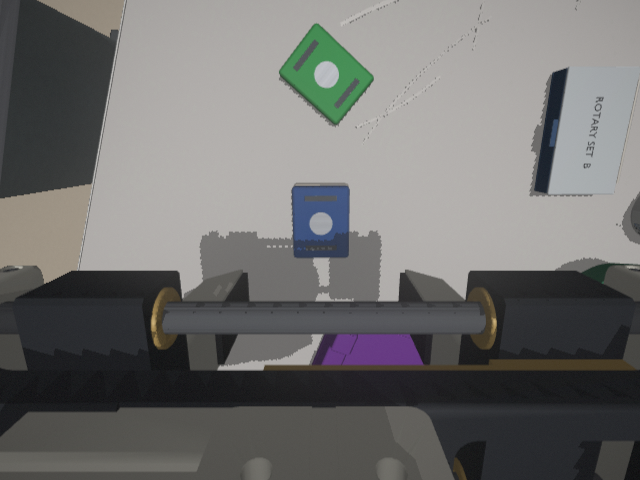

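The wrist picture shows the blue plate centred at (321,222) on the white one, at (486.6, 6.2) mm. The white plate measured (486.8, 6.6) mm before, so the stack is aligned to within about 1 mm and 0.3°. Now the handpiece.

```bash
python3 -m inch '[{"x":-55,"y":-1.5,"z":0,"wx":0,"wy":0,"wz":0},{"x":-55,"y":-1.5,"z":0,"wx":0,"wy":0,"wz":0},{"x":-55,"y":-1.5,"z":0,"wx":0,"wy":0,"wz":0},{"x":-55,"y":-1.5,"z":0,"wx":0,"wy":0,"wz":0},{"x":-55,"y":-1.5,"z":0,"wx":0,"wy":0,"wz":0},{"x":-55,"y":-1.5,"z":0,"wx":0,"wy":0,"wz":0},{"x":0,"y":0,"z":0,"wx":0,"wy":0,"wz":-10.7},{"x":0,"y":0,"z":0,"wx":0,"wy":0,"wz":-10.7},{"x":0,"y":0,"z":0,"wx":0,"wy":0,"wz":-10.7},{"x":0,"y":0,"z":0,"wx":0,"wy":0,"wz":-10.7},{"x":0,"y":0,"z":0,"wx":0,"wy":0,"wz":-10.7},{"x":0,"y":0,"z":0,"wx":0,"wy":0,"wz":-10.7}]' 1
python3 - <<'E'
from h import *
c=viewer.camera("wrist");cv2.imwrite("pics/w10.png",c["img"][:,:,::-1]);
p,R,s=pose(); print(p,s["width"],s["clock"],np.degrees(np.arctan2(R[1,0],R[0,0])),s["joint_pos"].round(2),R[:,2].round(3))
for q in ["handpiece_disc","handpiece_grip"]:
    for d in viewer.tip_of(q,"wrist"): print(q,d["confidence"],d["at"],back(c,d["at"],.061))
np.savez("pics/w10.npz",img=c["img"],K=c["K"],R=c["R"],t=c["t"])
E
```

```text
clock: 16.82
tcp_pos: [0.5844, -0.3063, 0.1673]
tcp_rot: [-0.001, 0.055, 0.998, 0.0]
contact_force: [-0.1, 0.3, -0.6]
width: 1.002
[ 0.58430582 -0.30648501  0.16709007] 1.000985879016261 16.875 174.0472056576367 [ 1.18  0.86 -1.21  1.54  0.82  1.32  1.33] [-0.002  0.001 -1.   ]
handpiece_disc 0.9 [318.1, 92.1] [[ 0.47635442 -0.29859872  0.061     ]]
handpiece_grip 0.91 [322.2, 234.6] [[ 0.58798248 -0.30795975  0.061     ]]
```

View pics/w10.png

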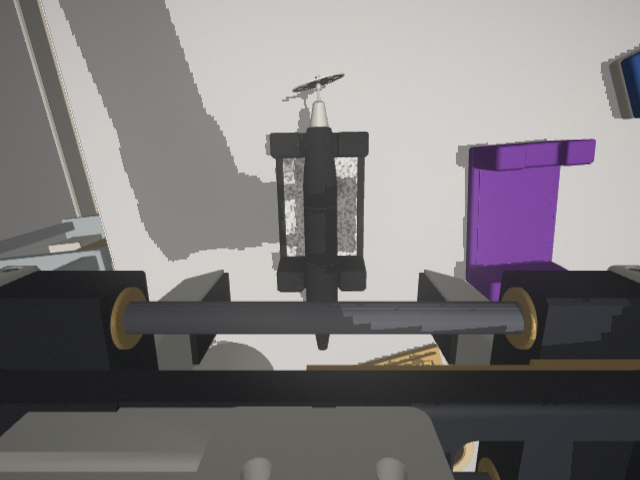

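```bash
python3 -m inch '[{"x":-3.5,"y":-1,"z":30,"wx":0,"wy":0,"wz":-0.7},{"x":0,"y":0,"z":40,"wx":0,"wy":0,"wz":0},{"x":0,"y":0,"z":30,"wx":0,"wy":0,"wz":0},{"x":0,"y":0,"z":20,"wx":0,"wy":0,"wz":0},{"x":0,"y":0,"z":0,"wx":0,"wy":0,"wz":0}]' 1
python3 - <<'E'
from h import *
c=viewer.camera("wrist");cv2.imwrite("pics/w11.png",c["img"][:,:,::-1]);
p,R,s=pose(); print(p,s["clock"],s["contact_force"])
c=viewer.camera("scene");im=cv2.resize(c["img"][130:280,300:500],None,fx=4,fy=4)
cv2.imwrite("pics/s11.png",im[:,:,::-1])
E
```

```text
clock: 17.6
tcp_pos: [0.5873, -0.3074, 0.0467]
tcp_rot: [-0.002, 0.053, 0.999, 0.001]
contact_force: [0.2, -0.2, 1.3]
width: 1.003
[ 0.5884519  -0.30761241  0.04846908] 17.65 [0.84268068 1.07432748 0.94176138]
```

View pics/w11.png

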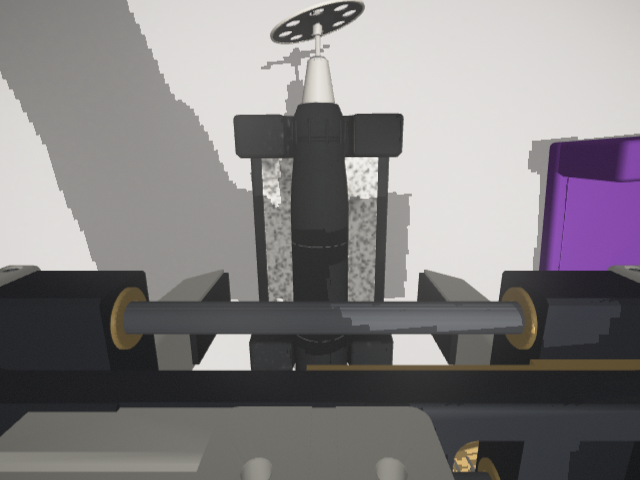

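View pics/s11.png

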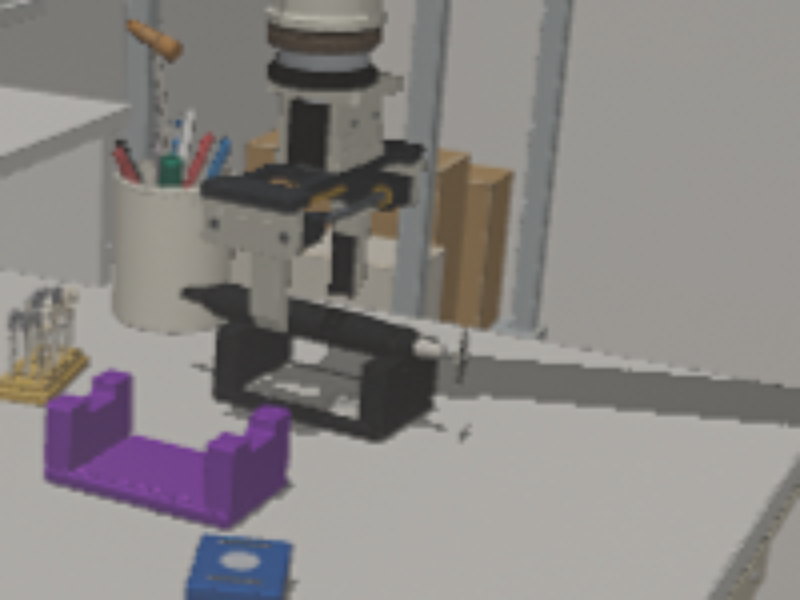

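```bash
python3 -m inch '[{"x":0,"y":0,"z":12,"wx":0,"wy":0,"wz":0},{"x":0,"y":0,"z":8,"wx":0,"wy":0,"wz":0},{"x":0,"y":0,"z":3,"wx":0,"wy":0,"wz":0},{"x":0,"y":0,"z":0,"wx":0,"wy":0,"wz":0}]' 1
python3 -m inch '[{"x":0,"y":0,"z":0,"wx":0,"wy":0,"wz":0},{"x":0,"y":0,"z":0,"wx":0,"wy":0,"wz":0},{"x":0,"y":0,"z":0,"wx":0,"wy":0,"wz":0},{"x":0,"y":0,"z":0,"wx":0,"wy":0,"wz":0},{"x":0,"y":0,"z":0,"wx":0,"wy":0,"wz":0},{"x":0,"y":0,"z":0,"wx":0,"wy":0,"wz":0},{"x":0,"y":0,"z":0,"wx":0,"wy":0,"wz":0},{"x":0,"y":0,"z":0,"wx":0,"wy":0,"wz":0}]' -1 40
python3 - <<'E'
from h import *
c=viewer.camera("scene");im=cv2.resize(c["img"][130:280,300:500],None,fx=4,fy=4)
cv2.imwrite("pics/s12.png",im[:,:,::-1]);print(manip.state()["width"])
E
```

```text
clock: 18.2
tcp_pos: [0.5885, -0.3079, 0.0258]
tcp_rot: [-0.0, 0.053, 0.999, 0.0]
contact_force: [0.8, 0.2, 0.2]
width: 0.997
clock: 19.2
tcp_pos: [0.5885, -0.3084, 0.0261]
tcp_rot: [-0.0, 0.053, 0.999, -0.0]
contact_force: [-0.7, -0.7, 0.3]
width: 0.29
0.2890140487546406
```

View pics/s12.png

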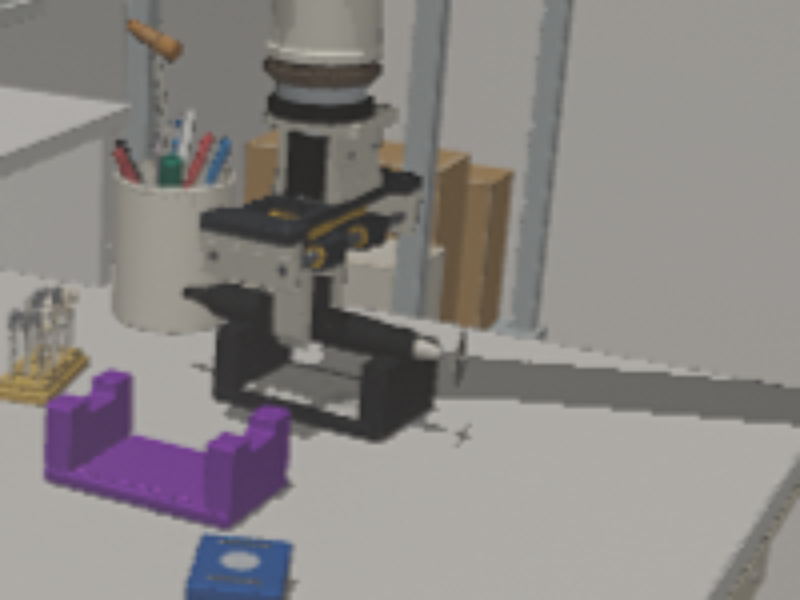

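```bash
python3 -m inch '[{"x":0,"y":0,"z":-8,"wx":0,"wy":0,"wz":0},{"x":0,"y":0,"z":-15,"wx":0,"wy":0,"wz":0},{"x":0,"y":0,"z":-25,"wx":0,"wy":0,"wz":0},{"x":0,"y":0,"z":-30,"wx":0,"wy":0,"wz":0},{"x":0,"y":0,"z":-40,"wx":0,"wy":0,"wz":0},{"x":0,"y":0,"z":-40,"wx":0,"wy":0,"wz":0},{"x":0,"y":0,"z":-25,"wx":0,"wy":0,"wz":0},{"x":0,"y":0,"z":0,"wx":0,"wy":0,"wz":0}]'
python3 - <<'E'
from h import *
p,R,s=pose(); print(p,s["joint_pos"].round(2),s["contact_force"],s["width"],R.round(2).tolist())
c=viewer.camera("scene");im=cv2.resize(c["img"][80:280,300:500],None,fx=3,fy=3)
cv2.imwrite("pics/s13.png",im[:,:,::-1])
E
```

```text
clock: 20.25
tcp_pos: [0.5899, -0.308, 0.2119]
tcp_rot: [0.002, 0.053, 0.999, -0.001]
contact_force: [-0.4, -0.7, -1.2]
width: 0.288
[ 0.58992342 -0.30798307  0.2118552 ] [ 1.18  0.82 -1.24  1.49  0.79  1.38  1.36] [-0.3667548  -0.65911747 -1.2461848 ] 0.28827515275065524 [[-0.99, 0.1, 0.0], [0.1, 0.99, -0.0], [-0.0, -0.0, -1.0]]
```

View pics/s13.png

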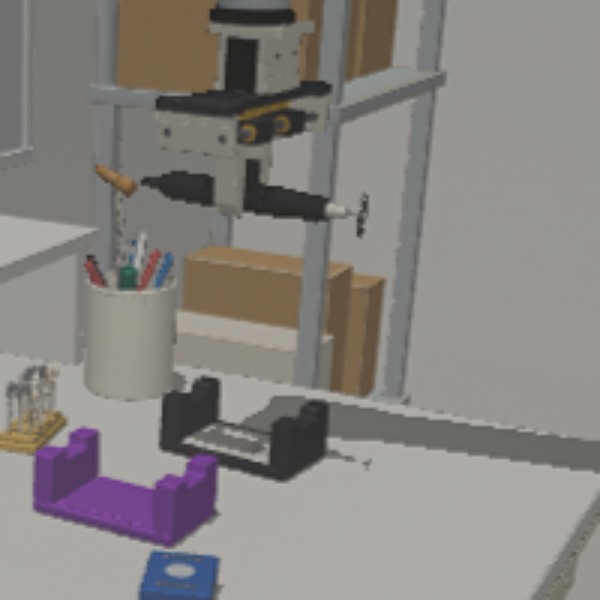

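```bash
python3 -m inch '[{"x":5,"y":30,"z":0,"wx":0,"wy":0,"wz":0},{"x":5,"y":50,"z":0,"wx":0,"wy":0,"wz":0},{"x":5,"y":50,"z":0,"wx":0,"wy":0,"wz":0},{"x":5,"y":50,"z":0,"wx":0,"wy":0,"wz":0},{"x":5,"y":50,"z":0,"wx":0,"wy":0,"wz":0},{"x":4,"y":50,"z":0,"wx":0,"wy":0,"wz":0},{"x":0,"y":24,"z":0,"wx":0,"wy":0,"wz":0},{"x":0,"y":0,"z":0,"wx":0,"wy":0,"wz":0}]'
python3 -m inch '[{"x":0,"y":0,"z":0,"wx":0,"wy":-5,"wz":0},{"x":0,"y":0,"z":0,"wx":0,"wy":-7,"wz":0},{"x":0,"y":0,"z":0,"wx":0,"wy":-7,"wz":0},{"x":0,"y":0,"z":0,"wx":0,"wy":-7,"wz":0},{"x":0,"y":0,"z":0,"wx":0,"wy":0,"wz":0}]'
python3 - <<'E'
from h import *
p,R,s=pose(); print(p,s["joint_pos"].round(2),s["contact_force"],s["width"],R.round(2).tolist())
E
```

```text
clock: 21.3
tcp_pos: [0.5904, 0.0001, 0.2076]
tcp_rot: [-0.001, 0.05, 0.999, 0.0]
contact_force: [-0.5, -1.2, -1.8]
width: 0.288
clock: 21.92
tcp_pos: [0.5877, -0.0054, 0.2062]
tcp_rot: [0.222, 0.051, 0.974, -0.014]
contact_force: [0.2, -0.3, -1.3]
width: 0.29
[ 0.58770179 -0.00535098  0.20624469] [ 1.08  0.42 -1.39  2.11  0.93  0.7   0.6 ] [ 0.24779372 -0.28094524 -1.29696845] 0.29003278896740226 [[-0.9, 0.11, 0.43], [0.09, 0.99, -0.05], [-0.43, -0.01, -0.9]]
```

```bash
python3 -m inch '[{"x":0,"y":0,"z":0,"wx":0,"wy":-5,"wz":0},{"x":0,"y":0,"z":0,"wx":0,"wy":-5,"wz":0},{"x":0,"y":0,"z":0,"wx":0,"wy":-5,"wz":0},{"x":0,"y":0,"z":0,"wx":0,"wy":0,"wz":0},{"x":0,"y":0,"z":0,"wx":0,"wy":0,"wz":0}]'
python3 - <<'E'
from h import *
p,R,s=pose(); print(p,s["joint_pos"].round(2),s["contact_force"],s["width"],R.round(3).tolist())
c=viewer.camera("scene");im=cv2.resize(c["img"][130:330,240:480],None,fx=3,fy=3)
cv2.imwrite("pics/s14.png",im[:,:,::-1])
c=viewer.camera("wrist");cv2.imwrite("pics/w14.png",c["img"][:,:,::-1])
E
```

```text
clock: 22.55
tcp_pos: [0.5951, -0.0047, 0.2102]
tcp_rot: [0.341, 0.051, 0.939, -0.021]
contact_force: [-0.7, -0.3, -1.7]
width: 0.289
[ 0.59508273 -0.00473583  0.21016687] [ 0.98  0.19 -1.18  2.31  1.42  0.34  0.04] [-0.65551156 -0.26049855 -1.69554615] 0.2892340259260545 [[-0.763, 0.11, 0.638], [0.082, 0.994, -0.074], [-0.642, -0.004, -0.767]]
```

View pics/s14.png

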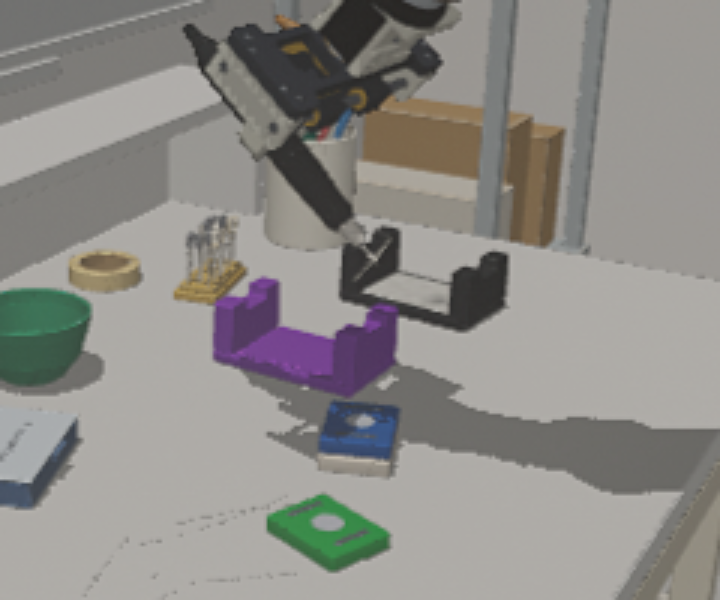

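View pics/w14.png

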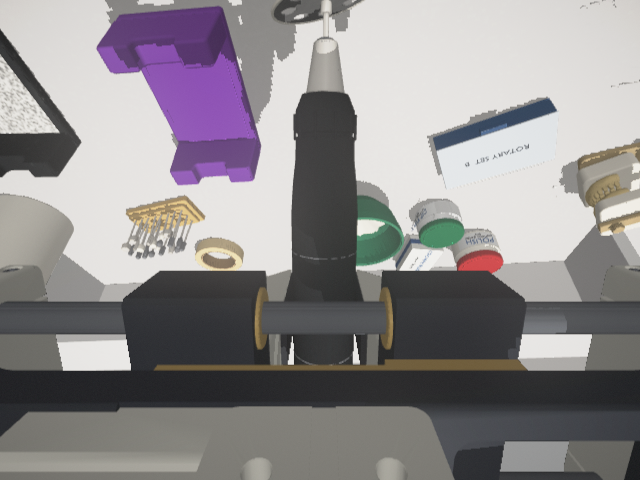

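The scene picture shows the handpiece tilted about 40° with the disc at (370,260), above the pile at (360,435). Next I'll lower it straight down in world axes.

```bash
python3 -m inch '[{"x":6,"y":0,"z":7,"wx":0,"wy":0,"wz":0},{"x":8,"y":0,"z":10,"wx":0,"wy":0,"wz":0},{"x":6,"y":0,"z":7,"wx":0,"wy":0,"wz":0},{"x":0,"y":0,"z":0,"wx":0,"wy":0,"wz":0}]'
python3 - <<'E'
from h import *
p,R,s=pose(); print(p,s["joint_pos"].round(2),s["contact_force"],R.round(3).tolist(), "disc",p+R@[.113,0,-.035])
c=viewer.camera("scene");im=cv2.resize(c["img"][150:310,280:480],None,fx=4,fy=4)
cv2.imwrite("pics/s15.png",im[:,:,::-1])
for n in("scene","top"):
    c=viewer.camera(n)
    print(n,proj(c,p+R@[.113,0,-.035]),[(d["confidence"],d["at"]) for d in viewer.tip_of("handpiece_disc",n)])
E
```

```text
clock: 23.15
tcp_pos: [0.5937, -0.0046, 0.1773]
tcp_rot: [0.34, 0.051, 0.939, -0.02]
contact_force: [1.2, 0.2, -1.5]
width: 0.289
[ 0.59367874 -0.00462109  0.17731685] [ 0.89  0.3  -1.13  2.34  1.68  0.42 -0.2 ] [ 1.23062457  0.16173217 -1.54782569] [[-0.764, 0.11, 0.636], [0.083, 0.994, -0.072], [-0.64, -0.003, -0.768]] disc [0.48511517 0.00724484 0.13185091]
scene [[362.18791008 227.41047337]] [(0.59, [362.7, 228.5]), (0.34, [242.8, 287.5])]
top [[340.04855552 287.4270652 ]] []
```

View pics/s15.png

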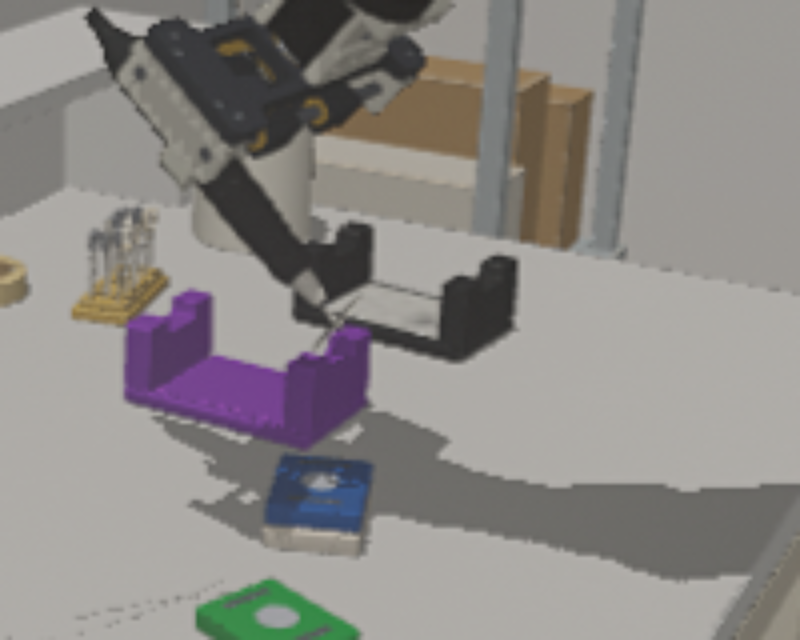

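```bash
python3 -m inch '[{"x":5,"y":0,"z":6,"wx":0,"wy":-1,"wz":0},{"x":6,"y":0,"z":8,"wx":0,"wy":-2,"wz":0},{"x":5,"y":0,"z":6,"wx":0,"wy":-1,"wz":0},{"x":0,"y":0,"z":0,"wx":0,"wy":0,"wz":0},{"x":0,"y":0,"z":0,"wx":0,"wy":0,"wz":0},{"x":0,"y":0,"z":0,"wx":0,"wy":0,"wz":0}]'
python3 - <<'E'
from h import *
p,R,s=pose(); print(p,s["joint_pos"].round(2),s["joint_velocities"].round(3),s["contact_force"],s["width"],"tilt",np.degrees(np.arcsin(-R[2,0])), "disc",p+R@[.113,0,-.035])
c=viewer.camera("scene");cv2.imwrite("pics/s16.png",cv2.resize(c["img"][150:310,280:480],None,fx=4,fy=4)[:,:,::-1])
print("scene",proj(c,p+R@[.113,0,-.035]),[(d["confidence"],d["at"]) for d in viewer.tip_of("handpiece_disc","scene")])
c=viewer.camera("top");cv2.imwrite("pics/t16.png",cv2.resize(c["img"][190:330,240:440],None,fx=4,fy=4)[:,:,::-1])
c=viewer.camera("wrist");cv2.imwrite("pics/w16.png",c["img"][:,:,::-1])
print("wrist",proj(c,p+R@[.113,0,-.035]),[(d["confidence"],d["at"]) for d in viewer.tip_of("handpiece_disc","wrist")])
E
```

```text
clock: 24.15
tcp_pos: [0.5953, -0.0052, 0.1534]
tcp_rot: [0.374, 0.05, 0.926, -0.023]
contact_force: [-0.2, -0.2, -2.4]
width: 0.288
[ 0.5952964  -0.00516667  0.15336892] [ 0.86  0.43 -1.14  2.41  2.05  0.59 -0.52] [ 0.    -0.     0.001  0.004  0.007  0.006 -0.003] [-0.22176715 -0.21105223 -2.44144516] 0.28801275619522454 tilt 43.99520183293143 disc [0.49030256 0.00615625 0.10005772]
scene [[359.63194224 240.18189927]] [(0.91, [357.6, 241.1])]
wrist [[323.88149582  19.90076248]] [(0.87, [325.4, 10.9])]
```

View pics/s16.png

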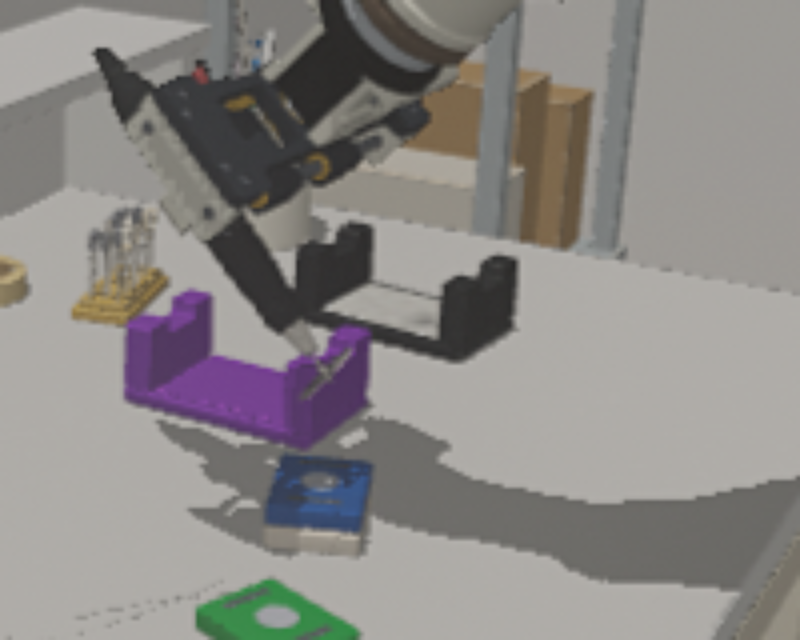

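View pics/w16.png

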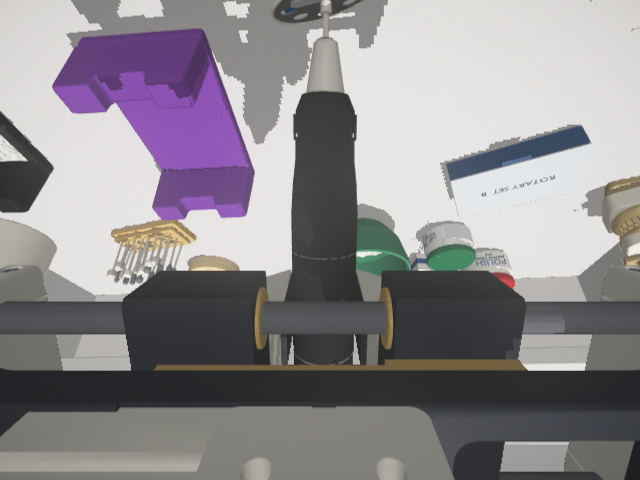

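View pics/t16.png

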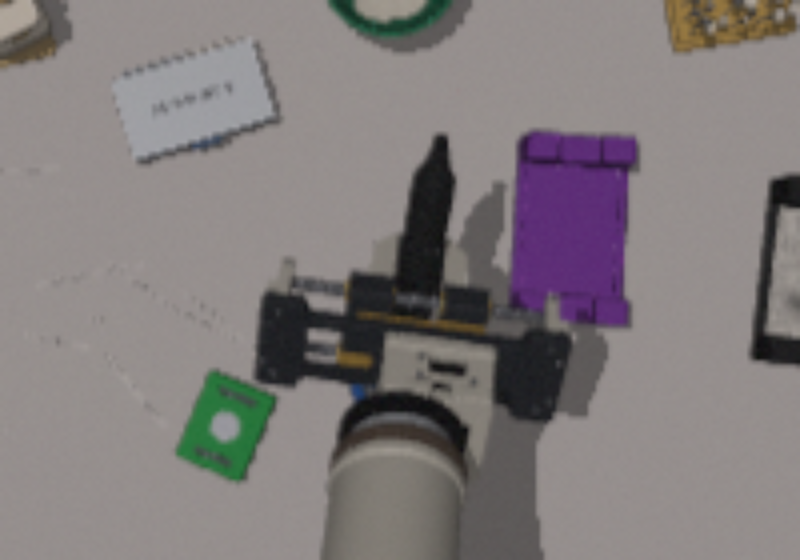

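Disc sits where predicted, but joint 4 is at 2.41, very close to its 2.42 limit. I'll back the tilt off slightly for margin.

```bash
python3 -m inch '[{"x":0,"y":0,"z":0,"wx":0,"wy":2,"wz":0},{"x":-2,"y":0,"z":2,"wx":0,"wy":2,"wz":0},{"x":0,"y":0,"z":0,"wx":0,"wy":0,"wz":0},{"x":0,"y":0,"z":0,"wx":0,"wy":0,"wz":0},{"x":0,"y":0,"z":0,"wx":0,"wy":0,"wz":0},{"x":0,"y":0,"z":0,"wx":0,"wy":0,"wz":0}]'
python3 - <<'E'
from h import *
p,R,s=pose(); D=p+R@[.113,0,-.035]; print(p,s["joint_pos"].round(3),s["joint_velocities"].round(3),s["contact_force"],s["width"],"tilt",np.degrees(np.arcsin(-R[2,0])), "disc",D)
A=[];b=[]
for n in ("scene","wrist"):
    c=viewer.camera(n)
    if n=="scene":cv2.imwrite("pics/s17.png",cv2.resize(c["img"][150:310,280:480],None,fx=4,fy=4)[:,:,::-1])
    ds=viewer.tip_of("handpiece_disc",n); print(n,proj(c,D),[(d["confidence"],d["at"]) for d in ds][:2])
    if ds: 
        P=np.array(c["K"])@np.c_[c["R"],c["t"]]; u,v=ds[0]["at"]
        A+= [u*P[2]-P[0],v*P[2]-P[1]]
A=np.array(A); 
if len(A)==4: print("triangulated",np.linalg.lstsq(A[:,:3],-A[:,3],rcond=None)[0])
E
```

```text
clock: 25.15
tcp_pos: [0.597, -0.0052, 0.1519]
tcp_rot: [0.341, 0.051, 0.939, -0.021]
contact_force: [-0.1, 0.7, -1.8]
width: 0.289
[ 0.59700262 -0.00520818  0.1518903 ] [ 0.83   0.381 -1.081  2.35   1.842  0.486 -0.329] [-0.    -0.     0.001 -0.004 -0.004 -0.001  0.003] [-0.08653597  0.7035534  -1.8127606 ] 0.2886167202012536 tilt 39.88971590890887 disc [0.48848418 0.00650189 0.10627647]
scene [[360.42730743 237.80568786]] [(0.59, [362.1, 239.4])]
wrist [[323.82461496  17.61700785]] [(0.96, [325.5, 11.7])]
triangulated [0.48565841 0.00645378 0.10368291]
```

View pics/s17.png

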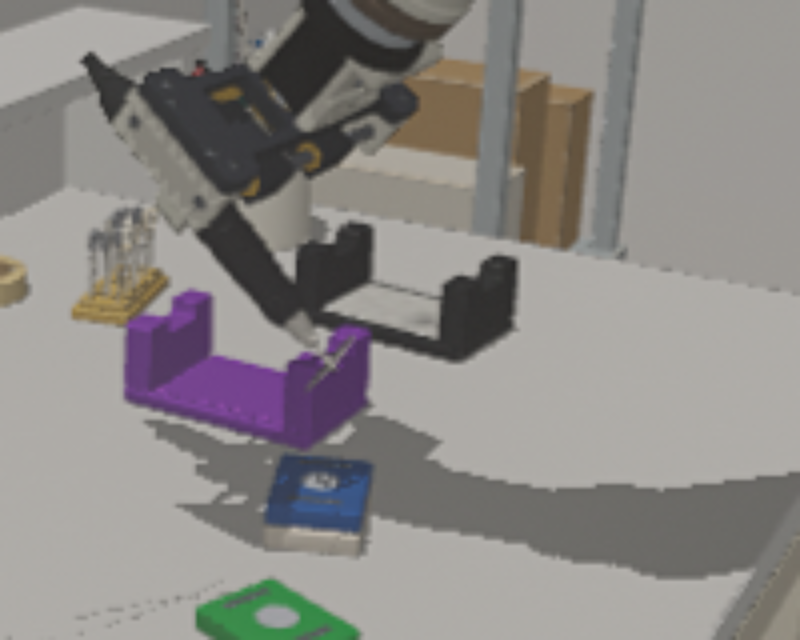

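```bash
python3 -c "
from cell import manip
print(manip.state()['joint_velocities'].round(4)); print(manip.close_job())"
```

```text
[-0.0019 -0.0023  0.0001  0.0003 -0.0003  0.0001  0.0031]
the job is handed in; nothing more can be done
None
```

I laid the blue plate on the white one and let go. I then lifted the handpiece out of its cradle, tilted it disc end down, and handed the job in while still holding it over the pile. The job was handed in shortly after 25 s on the robot clock. The interface gives no verdict, so these are my own last checks:

- **Pile:** the wrist camera put the blue plate at (486.6, 6.2) mm, angle 109.4°, after release. The white plate had measured (486.8, 6.6) mm, angle 109.1°, before. That is within about 1 mm and 0.3°, and the last scene picture still shows the pile square.
- **Hold:** the handpiece is tilted about 40° from level, so its axis is about 50° from vertical. The gripper reads 26.6 mm on the 27 mm body with a 40 N grip, and the arm is at rest.
- **Disc position:** tool pose and two-camera triangulation put the disc centre at about (486–488, 6.5, 104–106) mm. That is roughly 76–78 mm above the blue plate's top and within about 2 mm of its centre. The two estimates differ by 3 mm.

Two things did not go as planned:

- **Fingertip height:** the real fingertips sat about 26 mm further back than the tool description says. My first grip on the blue plate closed above it without moving it; I corrected the height from the pictures and the second grip held.
- **Tilt:** at 44° joint 4 reached 2.41 of its 2.42 limit, so I backed off to 40° and it now stands at 2.35.

I did not re-measure the casts, bowl and bur case; the arm stayed clear of them.

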